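Open the desiccator and hold the sprung board holder open at its mark

TASK

I want to put the next circuit board, now drying in the desiccator, into the board holder. Lift the desiccator's lid off by its knob and stand it gently, right way up, on a free patch of the bench; then, with the lid let go, draw the holder's orange sprung jaw out until the whole red band on its rod has just come out of the tube, and finish while still holding it there so that I can drop the board in. Leave everything else on the bench where it is.

Things in the scene. Friction and masses are not known exactly. Their poses are not given: they have to be found in the camera images.
- desiccator: white round desiccator base, fixed to the bench, 136 mm across, rim 90 mm above the bench; origin under its centre at bench height. A green 100 mm circuit board lies inside.
- lid: the desiccator's loose lid: blue flange 148 mm across and 7 mm thick, clear dome, blue knob; 92 mm high in all, 0.2 to 0.3 kg. Origin at the centre of its underside, z up. It lies flat on the base's rim, with nothing fastening it.
- lid_rim (a point): centre of the lid's underside (90 mm above the bench while on the base, 0 when standing on the bench)
- lid_knob (a point): centre of the lid's knob, 80 mm above the lid's underside: an upright round grip 32 mm across and 24 mm high (from 68 to 92 mm above the underside); the dome under it is 52 mm high at most
- holder: board holder stuck to the bench by its grey suction base (87 mm across): a level aluminium guide tube (24 mm thick, axis 60 mm above the bench) with a fixed black jaw at its mouth. Origin at bench height under the base's centre; x along the tube. The mouth is at x = -45 mm, the tube's closed rear end at x = +91 mm; the fixed jaw is 14 mm thick (x = -45 to -31 mm), 44 mm wide, and its top is 115 mm above the bench. A small red suction lever stands out at its +y side, low down.
- jaw: the moving jaw, orange, on the outer end of the steel rod (12 mm thick, axis 60 mm above the bench) that telescopes out of the tube; it has the holder's yaw. Origin at the middle of its upper plate, 96 mm above the bench; this plate is 12 mm thick along x, 44 mm wide along y, and reaches from 19 mm below to 19 mm above the origin. At rest there are 40 mm of free space between the two jaws. Pull it straight along its own -x (away from the tube, roughly towards the robot).
- rod (a joint): how far the rod is drawn out, m: 0 at rest, 0.095 at the end stop. An inner spring draws it back: about 4 N at rest, 9 N at the mark; it returns when let go. The red band is 8 mm long: it begins to show at the tube's mouth at 0.056 and is wholly out at 0.064; the thin black rings on the rod are 10 mm apart.
- multimeter_mid (a point): orange-and-black multimeter lying flat, 190 x 92 x 45 mm (the point is at its middle); leave it alone
- breadboard_mid (a point): white solderless breadboard lying flat, 170 x 66 mm, 21 mm high (the point is at its middle); leave it alone
- dish_a_mid (a point): clear dish with a dark round sample, 92 mm across, 14 mm high (the point is at its middle); leave it alone
- dish_b_mid (a point): clear dish with a dark round sample, 92 mm across, 14 mm high (the point is at its middle); leave it alone
- ink_red_mid (a point): small upright ink bottle with a red label, 36 mm across, 80 mm high (the point is at its middle); leave it alone
- ink_blue_mid (a point): small upright ink bottle with a blue label, 36 mm across, 80 mm high (the point is at its middle); leave it alone
- tip_pot_mid (a point): round black pot of brass shavings for cleaning iron tips, 62 mm across, 39 mm high (the point is at its middle); leave it alone
- iron_stand_mid (a point): soldering iron resting in its coil stand, black base 150 x 75 mm, iron's handle rises to 140 mm (the point is at its middle); leave it alone

How it is judged (in metres and radians):
On the way, in this order (a step that is already met when the one before it is completed fails the run):
1. the lid stands on the bench beside the desiccator, let go (height (world z) of lid_rim below 0.006 m and angle between lid's own z axis and vertical below 0.06 rad and horizontal distance between lid_rim and desiccator above 0.14 m and linear speed of lid below 0.03 m/s and contact force between the fingers and lid below 0.2 N), for 0.2 s.
2. the jaw is drawn out to the red band and held (value of joint rod between 0.062 and 0.074 m and velocity of joint rod between -0.01 and 0.01 m/s and contact force between the fingers and jaw above 3 N and contact force between lid and jaw below 0.2 N), for 0.2 s.
At the end, for the whole second after the job is handed in: Lid upright on the bench (underside under 6 mm, tilt under 0.06 rad), at rest, let go, 140 mm or more between its centre and the desiccator's; rod still and drawn out 62 to 74 mm, fingers bearing on the jaw with over 3 N, lid not touching the jaw (all of step 1 and all of step 2); the arm keeps its last pose, push and grip.
It fails at once if a bystander is pushed more than 30 mm (distance of any of multimeter_mid, breadboard_mid, dish_a_mid, dish_b_mid, ink_red_mid, ink_blue_mid, tip_pot_mid, iron_stand_mid from where it was at the start of the episode above 0.03 m).
It fails at once if the lid is tipped more than 45 degrees (angle between lid's own z axis and vertical above 0.785 rad).
It fails at once if the lid is dropped on the bench (meets it faster than 0.45 m/s) (height (world z) of lid_rim below 0.02 m and linear speed of lid above 0.45 m/s).
It also fails if it takes over 51 s, if anything falls off the work surface, if the arm or the gripper's body presses on something with over 40 N, if the wrist force passes 120 N, or if a joint passes its speed limit or range.

ROBOT

A 7-joint arm with a two-finger parallel gripper is mounted at the origin on the work surface. World frame = base frame: x ahead of the robot, y to its left, z up, the work surface at z = 0. Lengths are in mm, angles in rad, forces in N, time in s.
With the tool pointing down it reaches from about 400 to 875 mm from the base axis. Payload 4.4 kg.
Tool frame: the origin (TCP) lies midway between the tips of the shut fingers; the grasp point (between the pads) lies 19 mm behind it (ctrl.pinch_z is the distance from the TCP to the grasp point, in mm); z points along the fingers, y is the line along which they close (so a half turn about z gives the same grasp; the last joint's range is limited). The gripper opens to 85 mm and grips with 20 to 120 N. Pads are 22 mm wide; open, the fingers measure 114 mm over their backs; the gripper's body (76 mm by 85 mm) begins 54 mm behind the grasp point. The pads swing forward as they close: fully open they stand 13 mm farther back than shut.
Start: joints at [-1.285, 0.628, 0.038, 1.517, -0.027, 0.996, -0.02], TCP at [223.959, 610.213, 231.313] pointing down, gripper open.
Joint ranges: [-3.06, 3.06], [-0.37, 2.12], [-1.25, 1.32], [0.18, 2.47], [-1.1, 4.24], [0.23, 1.98], [-2.94, 2.94]. Speed limits (rad/s): [2.57, 2.57, 3.14, 3.14, 3.14, 3.14, 3.14].

INTERFACE

Orientations are given as [roll, pitch, yaw] about the fixed x, y, z axes, in that order (R = Rz(yaw) Ry(pitch) Rx(roll)).
In Python, from cell import read_state, cams, order, ctrl gives the robot as it stands.
- The arm moves only by the tool move_arm, never from a script. Its argument "targets" is text: rows parted by semicolons, each of 7 numbers parted by spaces: the gripper's target within -1 to 1 (fully open at 1, half-way at 0, shut at -1), then the shift along the tool's x, y, z in cm, then the turn, a rotation vector about the tool's x, y, z in degrees. A call has 1 to 5 rows; each row shifts and turns the commanded pose from where the row before left it, along the tool's axes as they then stand; what a row does not reach is not made up. A row lasts 1/12 s, in which the tool goes at most 41.7 mm and 7.16 degrees, less where a joint would pass 70% of its speed; a pose out of reach is approached as far as the arm can. A call with a gripper value outside its range is refused whole. The fingers move at their own pace and stop on an object; the grip force is fixed at half the most. Time passes only in rows, so rows that do not move let the fingers close. It gives the time, the measured TCP pose, the force, the opening and the grip force at its end, in the units of the state.
- read_state(): the state, without advancing time (a new reading comes with each control period).
- cams.get_image(name): name is "scene" or "top"; returns a dict with "color" (480x640x3 uint8, red, green, blue), "fovy" (degrees; the focal length in pixels is half the picture's height over the tangent of half this angle, whatever the lens; pixels are square), "cx", "cy" (the principal point, pixels), "rvec" (rotation vector, rad) and "tvec" (3), from world to camera coordinates, as OpenCV has them. Camera axes: x right, y down, z forward; pixel columns grow to the right and rows downward; lengths in mm; the calibration is good to about 2 mm. A picture is of the moment at which its call begins. There is no depth.
- order.finish_job(): hands the job in; it is judged then, once.
The state is a dict: "clock": time; "qpos": joint angles; "qd": joint speeds; "tau": joint torques, N m; "eef_pos": TCP position; "tool_rot": TCP orientation; "force": force on the tool from outside, world axes, zero at the start; "torque": the same for the moment, N m; "width": finger opening in mm; "gripper_force": force on a finger pad.
Only numpy, scipy, OpenCV 4.12 (cv2) and the standard library are available. Lean on these libraries where they do the work, as an engineer would, in place of code of your own. Each camera call takes 0.05 s, during which the arm holds its last target. There are 200 camera calls.

## Working session

There is one attempt and no reset: what is moved stays moved. The work goes in short steps, Python scripts to look and compute and a tool call to move; the robot and the scene stay as the last step left them, time stands still between calls to the robot, and variables do not carry over. Pictures are saved under pics/ and viewed, at most 10 in all, crops included, and the job is handed in when it is done.

Besides the shell and the picture viewer there is one more tool, called after "Request:" in YAML: its name, and indented under it one key for each argument. move_arm: Moves the arm, as the interface text tells. Its arguments: {"type":"object","properties":{"targets":{"type":"string"}},"required":["targets"]}

```bash
mkdir -p pics; ls; cat > h.py <<'E'
import numpy as np, cv2
from cell import read_state, cams, order, ctrl
def get(n):
    d=cams.get_image(n); d['f']=240/np.tan(np.radians(d['fovy'])/2); d['R']=cv2.Rodrigues(np.array(d['rvec'],float))[0]; d['t']=np.array(d['tvec'],float).ravel(); return d
def plane(d,u,v,z):
    r=d['R'].T@np.array([(u-d['cx'])/d['f'],(v-d['cy'])/d['f'],1]); c=-d['R'].T@d['t']
    return c+r*(z-c[2])/r[2]
def proj(d,p):
    q=d['R']@np.array(p,float)+d['t']; return d['f']*q[0]/q[2]+d['cx'],d['f']*q[1]/q[2]+d['cy']
def save(d,f): cv2.imwrite(f,d['color'][:,:,::-1])
E
python3 - <<'E'
from h import *
for n in('scene','top'):
    d=get(n); save(d,f'pics/{n}0.png'); print(n,d['f'],d['cx'],d['cy'],-d['R'].T@d['t'],d['R'].round(3).tolist())
s=read_state();print(s['clock'],s['eef_pos'],s['tool_rot'],s['width'],ctrl.pinch_z)
E
```

```text
pics
scene 581.9067863519692 320.155110465143 244.89134556491973 [1595.77003457 -195.37365005 1238.57932484] [[0.177, 0.984, -0.001], [0.693, -0.125, -0.71], [-0.698, 0.125, -0.705]]
top 477.1727930886426 318.1686929344388 235.46782282981383 [ 316.51505111   -7.34266095 1191.09478306] [[-0.022, -1.0, -0.006], [-0.984, 0.023, -0.175], [0.175, 0.002, -0.985]]
0.1 [223.75529917 609.68212871 230.49506892] [-3.13989913e+00  4.66242698e-06  2.78980555e+00] 85.48950358498769 18.700000000000003
```

View pics/scene0.png

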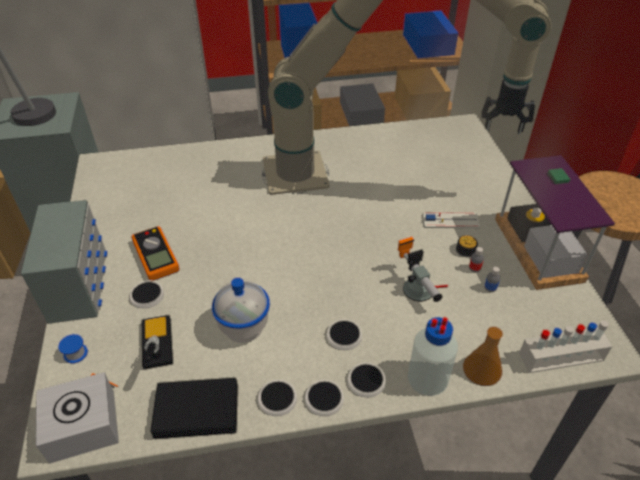

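View pics/top0.png

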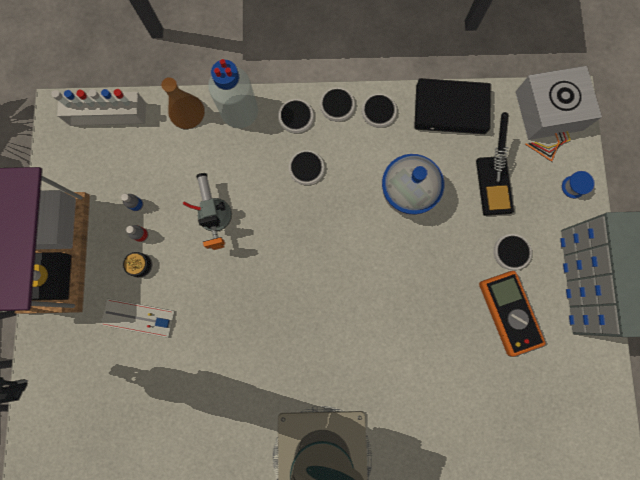

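The top view shows the lid with its knob at about (419,174), the holder at (210,210) and its orange jaw at (213,243). The scene view shows the knob at (238,286) and the jaw at (405,246). The bench between the lid and the robot is free. Next I'll measure these points.

```bash
cat > m.py <<'E'
from h import *
def mask(d,lo,hi,box):
    m=cv2.inRange(cv2.cvtColor(d['color'],cv2.COLOR_RGB2HSV),lo,hi); k=np.zeros_like(m); x0,y0,x1,y1=box; k[y0:y1,x0:x1]=m[y0:y1,x0:x1]; return k
def blob(m):
    n,l,s,c=cv2.connectedComponentsWithStats(m); i=1+np.argmax(s[1:,4]); return c[i],s[i],(l==i)
def tri(a,pa,b,pb):
    P=[np.c_[d['R'],d['t']] for d in(a,b)]
    q=[np.array([(p[0]-d['cx'])/d['f'],(p[1]-d['cy'])/d['f']]) for d,p in((a,pa),(b,pb))]
    X=cv2.triangulatePoints(P[0],P[1],q[0],q[1]).ravel(); return X[:3]/X[3]
BL=((100,120,60),(130,255,255)); OR=((5,150,120),(20,255,255))
E
python3 - <<'E'
from m import *
S,T=get('scene'),get('top')
ks=blob(mask(S,*BL,(226,276,250,294)));kt=blob(mask(T,*BL,(408,164,430,184)))
print('knob',ks[0],ks[1],kt[0],kt[1],tri(S,ks[0],T,kt[0]),plane(T,*kt[0],174),plane(S,*ks[0],170))
js=blob(mask(S,*OR,(390,230,416,262)));jt=blob(mask(T,*OR,(195,232,232,255)))
print('jaw',js[0],js[1],jt[0],jt[1],tri(S,js[0],T,jt[0]),plane(T,*jt[0],115),plane(S,*js[0],96))
m=mask(T,*BL,(375,145,450,225));ys,xs=np.nonzero(m);h=cv2.convexHull(np.c_[xs,ys].astype(np.int32));e=cv2.fitEllipse(h);print('flange',e,plane(T,*e[0],93))
r=cv2.minAreaRect(np.argwhere(jt[2])[:,::-1].astype(np.float32));print(cv2.boxPoints(r).tolist());print([plane(T,*p,115)[:2].round(1).tolist() for p in cv2.boxPoints(r)])
# tube: grey light pixels
c=cv2.resize(T['color'][160:260,170:270],None,fx=6,fy=6,interpolation=cv2.INTER_CUBIC);c2=cv2.resize(S['color'][230:310,380:460],None,fx=7,fy=7,interpolation=cv2.INTER_CUBIC)
c=cv2.resize(c,(400,400));c2=cv2.resize(c2,(400,400));cv2.imwrite('pics/h.png',np.hstack([c,c2])[:,:,::-1])
E
```

```text
knob [237.67973856 285.46405229] [232 278  12  16 153] [418.65945946 173.98918919] [412 166  15  17 185] [ 633.25106757 -230.0150944   164.72174196] [ 630.09797587 -230.126734    174.        ] [ 638.66551022 -227.72585036  170.        ]
jaw [404.55445545 249.03960396] [399 243  14  14 101] [212.28888889 241.52222222] [203 238  19   8  90] [504.9138052  243.61644107  79.64071697] [499.31517592 237.95543514 115.        ] [520.5608966  234.88995446  96.        ]
flange ((412.60369873046875, 183.6692657470703), (59.531333923339844, 61.48466491699219), 111.63116455078125) [ 631.50219607 -232.0652399    93.        ]
[[202.6470947265625, 241.5882568359375], [220.76473999023438, 237.058837890625], [221.88238525390625, 241.5294189453125], [203.76473999023438, 246.058837890625]]
[[499.7, 260.0], [509.2, 218.7], [498.8, 216.0], [489.3, 257.3]]
```

View pics/h.png

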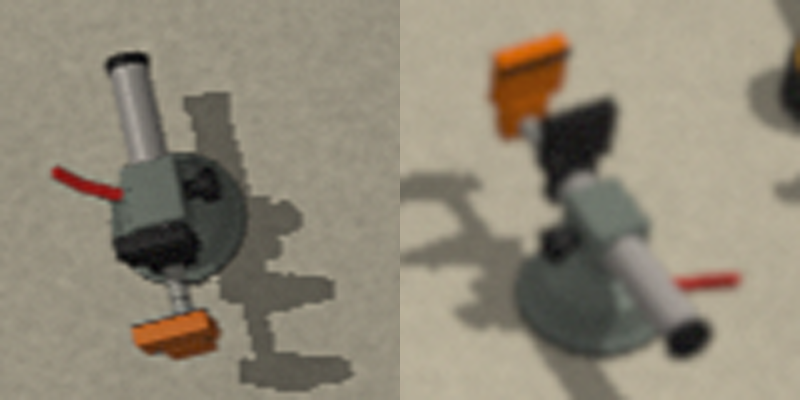

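The crop shows the jaw's top face at the lower left, the tube's rear cap near crop position (128,60) and the rod at (179,300). The holder is yawed by about 0.22 rad. Next come the refined yaw and the first move.

```bash
cat > go.py <<'E'
import sys
from h import *
from scipy.spatial.transform import Rotation as Ro
def go(p,yaw=None):
    s=read_state(); R=Ro.from_euler('xyz',s['tool_rot']); d=R.inv().apply(np.array(p)-s['eef_pos'])/10
    print('clock',round(s['clock'],2),'pos',np.round(s['eef_pos'],1),'rpy',np.round(s['tool_rot'],3),'w',round(s['width'],1),'F',np.round(s['force'],1),'| cm',d.round(2),end=' ')
    if yaw is not None: print('turn deg',np.degrees((R.inv()*Ro.from_euler('xyz',[np.pi,0,yaw])).as_rotvec()).round(2),end='')
    print()
E
python3 - <<'E'
from m import *; from go import go
T=get('top'); S=get('scene')
a=plane(T,170+128/4,160+58/4,68); b=plane(T,170+146/4,160+158/4,72); c=plane(T,170+179/4,160+298/4,66)
print(a,b,c); 
for p,q in((a,b),(a,c),(b,c)): print(np.arctan2(p[1]-q[1],p[0]-q[0]))
# blue/desiccator check in scene
m=mask(S,*BL,(205,294,280,345));ys,xs=np.nonzero(m);e=cv2.fitEllipse(cv2.convexHull(np.c_[xs,ys].astype(np.int32)));print(e,plane(S,*e[0],94))
go([632,-230,235]); go([632,-230,152])
E
```

```text
[674.39926477 276.65358195  68.        ] [609.98655751 263.47155804  72.        ] [524.58360431 243.4953055   66.        ]
0.20186214352630583
0.217815854190646
0.22977484438843435
((241.1914825439453, 308.7744445800781), (36.27033233642578, 57.95109558105469), 78.77421569824219) [ 650.04551954 -227.42312698   94.        ]
clock 0.3 pos [223.9 610.  231. ] rpy [-3.141 -0.     2.79 ] w 85.6 F [ 0.4  0.8 -0.4] | cm [-67.26 -64.79  -0.36] 
clock 0.3 pos [223.9 610.  231. ] rpy [-3.141 -0.     2.79 ] w 85.6 F [ 0.4  0.8 -0.4] | cm [-67.26 -64.78   7.94]
```

Request:
move_arm:
  targets: "1 -2.8 -2.7 0 0 0 0;1 -2.8 -2.7 0 0 0 0;1 -2.8 -2.7 0 0 0 0;1 -2.8 -2.7 0 0 0 0;1 -2.8 -2.7 0 0 0 0"

```text
clock: 0.72
eef_pos: [309.4, 433.5, 231.4]
tool_rot: [3.141, 0.0, 2.79]
force: [1.3, -0.0, -1.2]
width: 85.3
gripper_force: 0.0
```

Request:
move_arm:
  targets: "1 -2.8 -2.7 0 0 0 0;1 -2.8 -2.7 0 0 0 0;1 -2.8 -2.7 0 0 0 0;1 -2.8 -2.7 0 0 0 0;1 -2.8 -2.7 0 0 0 0"

```text
clock: 1.13
eef_pos: [394.3, 258.6, 231.6]
tool_rot: [3.141, 0.0, 2.79]
force: [0.7, -0.1, 0.8]
width: 85.7
gripper_force: 0.0
```

Request:
move_arm:
  targets: "1 -2.8 -2.7 0 0 0 0;1 -2.8 -2.7 0 0 0 0;1 -2.8 -2.7 0 0 0 0;1 -2.8 -2.7 0 0 0 0;1 -2.8 -2.7 0 0 0 0"

```text
clock: 1.55
eef_pos: [479.3, 83.5, 231.6]
tool_rot: [3.141, 0.0, 2.79]
force: [0.5, 0.2, 0.8]
width: 85.3
gripper_force: 0.0
```

Request:
move_arm:
  targets: "1 -2.8 -2.7 0 0 0 0;1 -2.8 -2.7 0 0 0 0;1 -2.8 -2.7 0 0 0 0;1 0 0 0 0 0 0;1 0 0 0 0 0 0"

```text
clock: 1.97
eef_pos: [530.2, -22.7, 231.2]
tool_rot: [-3.141, 0.001, 2.784]
force: [0.1, 1.0, 0.2]
width: 85.4
gripper_force: 0.0
```

```bash
python3 -c "
from go import *
go([632,-230,235],2.79)"
```

```text
clock 1.97 pos [530.2 -22.7 231.2] rpy [-3.141e+00  1.000e-03  2.784e+00] w 85.4 F [0.1 1.  0.2] | cm [-16.79 -15.86  -0.36] turn deg [-0.05  0.04 -0.33]
```

Request:
move_arm:
  targets: "1 -3 -2.85 0 0 0 0;1 -3 -2.85 0 0 0 0;1 -3 -2.85 0 0 0 0;1 -3 -2.85 0 0 0 0;1 -2.8 -2.65 0 0 0 0"

```text
clock: 2.38
eef_pos: [620.9, -202.6, 231.3]
tool_rot: [3.141, -0.0, 2.792]
force: [0.6, -0.8, -0.7]
width: 85.4
gripper_force: 0.0
```

Request:
move_arm:
  targets: "1 -2 -1.8 0 0 0 0;1 0 0 0 0 0 0;1 0 0 0 0 0 0"

```text
clock: 2.63
eef_pos: [632.6, -226.2, 230.5]
tool_rot: [3.141, -0.001, 2.789]
force: [-0.2, 0.3, -0.1]
width: 85.1
gripper_force: 0.0
```

```bash
python3 -c "
from go import *
go([632,-230,152],2.79)
S=get('scene');T=get('top')
a=cv2.resize(S['color'][215:365,140:340],(400,300),interpolation=2);b=cv2.resize(T['color'][110:260,320:520],(400,300),interpolation=2)
cv2.imwrite('pics/k.png',np.hstack([a,b])[:,:,::-1])"
```

```text
clock 2.63 pos [ 632.6 -226.2  230.5] rpy [ 3.141e+00 -1.000e-03  2.789e+00] w 85.1 F [-0.2  0.3 -0.1] | cm [-0.08 -0.38  7.85] turn deg [ 0.02 -0.07 -0.06]
```

View pics/k.png

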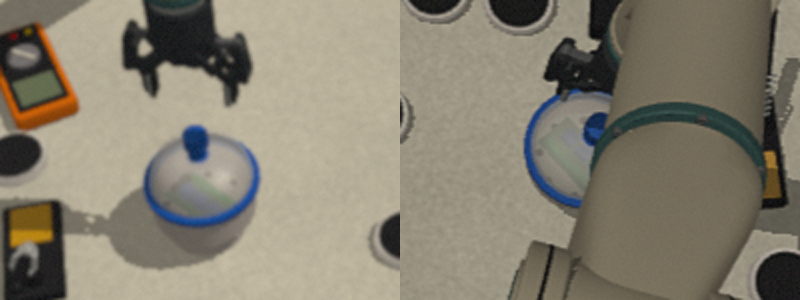

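The fingers straddle the knob: the finger tips are at about (150,95) and (233,98) and the knob at (197,135) in the left half. I'll descend and grip.

Request:
move_arm:
  targets: "1 -0.1 -0.4 2.5 0 0 0;1 0 0 2.5 0 0 0;1 0 0 2 0 0 0;1 0 0 0.9 0 0 0;1 0 0 0 0 0 0"

```text
clock: 3.15
eef_pos: [630.8, -227.5, 150.2]
tool_rot: [3.141, -0.005, 2.792]
force: [0.2, 0.3, -0.5]
width: 85.4
gripper_force: 0.0
```

Request:
move_arm:
  targets: "-1 0 0 0 0 0 0;-1 0 0 0 0 0 0;-1 0 0 0 0 0 0;-1 0 0 0 0 0 0;-1 0 0 0 0 0 0"

```text
clock: 3.57
eef_pos: [633.1, -230.5, 153.7]
tool_rot: [3.141, 0.002, 2.79]
force: [1.6, 1.8, 1.8]
width: 30.3
gripper_force: 59.3
```

Request:
move_arm:
  targets: "-1 0 0 0 0 0 0;-1 0 0 0 0 0 0;-1 0 0 0 0 0 0;-1 0 0 0 0 0 0;-1 0 0 0 0 0 0"

```text
clock: 3.98
eef_pos: [633.1, -230.6, 153.7]
tool_rot: [3.141, 0.002, 2.79]
force: [-0.1, 1.0, 6.9]
width: 30.6
gripper_force: 59.4
```

Request:
move_arm:
  targets: "-1 0 0 -0.5 0 0 0;-1 0 0 -1 0 0 0;-1 0 0 -1.5 0 0 0;-1 0 0 -1.5 0 0 0;-1 0 0 -0.5 0 0 0"

```text
clock: 4.4
eef_pos: [633.2, -231.1, 204.7]
tool_rot: [-3.141, 0.003, 2.79]
force: [0.9, -0.2, -3.4]
width: 30.6
gripper_force: 59.5
```

```bash
python3 -c "
from go import *
go([480,-70,204],2.79);S=get('scene')
cv2.imwrite('pics/l.png',cv2.resize(S['color'][190:390,120:390],(540,400))[:,:,::-1])"
```

```text
clock 4.4 pos [ 633.2 -231.1  204.7] rpy [-3.141e+00  3.000e-03  2.790e+00] w 30.6 F [ 0.9 -0.2 -3.4] | cm [1.994e+01 9.840e+00 1.000e-02] turn deg [-0.01  0.18 -0.03]
```

View pics/l.png

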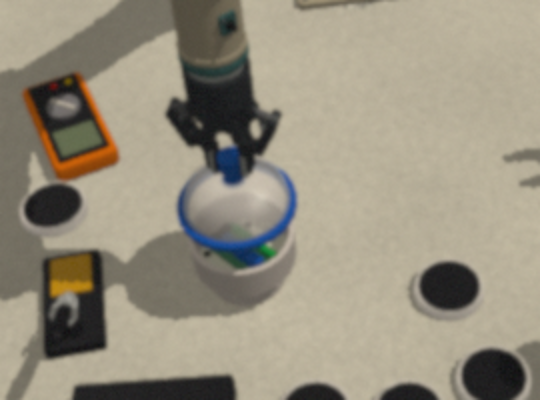

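The lid is held by the knob at about (230,165) and hangs level above the base. I'll carry it to the free patch.

Request:
move_arm:
  targets: "-1 1 0.5 0 0 0 0;-1 2 1 0 0 0 0;-1 2.5 1.2 0 0 0 0;-1 2.5 1.2 0 0 0 0;-1 2.5 1.2 0 0 0 0"

```text
clock: 4.87
eef_pos: [549.6, -145.5, 201.5]
tool_rot: [-3.141, -0.002, 2.789]
force: [0.3, 0.2, -2.6]
width: 30.4
gripper_force: 59.5
```

Request:
move_arm:
  targets: "-1 2.5 1.2 0 0 0 0;-1 2.5 1.2 0 0 0 0;-1 2.5 1.2 0 0 0 0;-1 1.5 0.8 0 0 0 0;-1 0.4 0.3 0 0 0 0"

```text
clock: 5.28
eef_pos: [476.0, -67.3, 201.8]
tool_rot: [3.141, -0.004, 2.793]
force: [-1.0, 0.5, -2.1]
width: 30.1
gripper_force: 59.5
```

Request:
move_arm:
  targets: "-1 0 0 1.5 0 0 0;-1 0 0 2 0 0 0;-1 0 0 2 0 0 0;-1 0 0 2 0 0 0;-1 0 0 2 0 0 0"

```text
clock: 5.7
eef_pos: [480.0, -70.6, 106.3]
tool_rot: [-3.141, 0.001, 2.789]
force: [0.7, 0.1, -2.1]
width: 30.6
gripper_force: 59.5
```

Request:
move_arm:
  targets: "-1 0 0 2 0 0 0;-1 0 0 1 0 0 0;-1 0 0 0.3 0 0 0;-1 0 0 0 0 0 0;-1 0 0 0 0 0 0"

```text
clock: 6.12
eef_pos: [479.9, -70.2, 74.8]
tool_rot: [3.141, 0.001, 2.789]
force: [-0.7, 0.5, -3.0]
width: 30.6
gripper_force: 59.6
```

```bash
python3 -c "
from go import *
go([480,-70,63.7],2.79)"
```

```text
clock 6.12 pos [479.9 -70.2  74.8] rpy [3.141e+00 1.000e-03 2.789e+00] w 30.6 F [-0.7  0.5 -3. ] | cm [-0.    0.02  1.11] turn deg [ 0.01  0.06 -0.03]
```

Request:
move_arm:
  targets: "-1 0 0 0.3 0 0 0;-1 0 0 0.3 0 0 0;-1 0 0 0.2 0 0 0;-1 0 0 0.1 0 0 0;-1 0 0 0 0 0 0"

```text
clock: 6.53
eef_pos: [479.2, -69.9, 65.2]
tool_rot: [3.142, -0.0, 2.79]
force: [-0.1, 0.4, -3.1]
width: 30.3
gripper_force: 59.6
```

Request:
move_arm:
  targets: "-1 0 0 0.1 0 0 0;-1 0 0 0.1 0 0 0;-1 0 0 0.05 0 0 0;-1 0 0 0 0 0 0;-1 0 0 0 0 0 0"

```text
clock: 6.95
eef_pos: [479.3, -69.9, 63.6]
tool_rot: [3.141, 0.001, 2.79]
force: [-1.3, 0.2, 7.2]
width: 30.4
gripper_force: 60.8
```

The force has turned to +7 N, so the lid is on the bench. I'll open the gripper and rise.

Request:
move_arm:
  targets: "-0.2 0 0 0 0 0 0;0 0 0 0 0 0 0;0.5 0 0 0 0 0 0;1 0 0 0 0 0 0;1 0 0 0 0 0 0"

```text
clock: 7.37
eef_pos: [479.3, -69.9, 62.7]
tool_rot: [3.142, 0.0, 2.79]
force: [-0.6, 0.0, 0.2]
width: 76.8
gripper_force: 0.0
```

Request:
move_arm:
  targets: "1 0 0 0 0 0 0;1 0 0 0 0 0 0;1 0 0 -1 0 0 0;1 0 0 -2.5 0 0 0;1 0 0 -3 0 0 0"

```text
clock: 7.78
eef_pos: [477.8, -69.8, 127.8]
tool_rot: [-3.141, -0.004, 2.79]
force: [-0.2, -0.3, 0.9]
width: 85.5
gripper_force: 0.0
```

Request:
move_arm:
  targets: "1 0 0 -3 0 0 0;1 0 0 -3 0 0 0;1 0 0 -3 0 0 0;1 0 0 -1 0 0 0;1 0 0 0 0 0 0"

```text
clock: 8.2
eef_pos: [481.1, -70.2, 231.3]
tool_rot: [3.14, 0.007, 2.79]
force: [0.1, 0.5, 0.1]
width: 85.1
gripper_force: 0.0
```

```bash
python3 -c "
from m import *; from go import go
go([499,238,225],3.359); go([499,238,77],3.359)
T=get('top');S=get('scene')
m=mask(S,*BL,(230,150,390,290));ys,xs=np.nonzero(m);e=cv2.fitEllipse(cv2.convexHull(np.c_[xs,ys].astype(np.int32)));print(e,plane(S,*e[0],4))
jt=blob(mask(T,*OR,(195,232,232,255)));print(jt[0],jt[1]);js=blob(mask(S,*OR,(390,230,416,262)));print(js[0],js[1])
for yaw in(.217,):
  for c in((499,238),(500,239)):
    for sx,sy in((-6,-22),(-6,22),(6,22),(6,-22)):
      p=[c[0]+sx*np.cos(yaw)-sy*np.sin(yaw),c[1]+sx*np.sin(yaw)+sy*np.cos(yaw),115]; print(np.round(proj(T,p),1),np.round(proj(S,p),1))
a=cv2.resize(S['color'][170:320,240:440],(400,300),interpolation=2);b=cv2.resize(S['color'][233:268,384:424],(400,350),interpolation=2)[:300]
cv2.imwrite('pics/r.png',np.hstack([a,b])[:,:,::-1])"
```

```text
clock 8.2 pos [481.1 -70.2 231.3] rpy [3.14  0.007 2.79 ] w 85.1 F [0.1 0.5 0.1] | cm [ 8.95 29.55  0.63] turn deg [  0.     0.4  -32.62]
clock 8.2 pos [481.1 -70.2 231.3] rpy [3.14  0.007 2.79 ] w 85.1 F [0.1 0.5 0.1] | cm [ 9.04 29.52 15.43] turn deg [  0.     0.4  -32.62]
((295.26092529296875, 274.5829772949219), (45.06849670410156, 49.07936477661133), 83.5733413696289) [477.89313716 -67.19901521   4.        ]
[212.20879121 241.57142857] [203 238  19   9  91]
[404.56190476 249.00952381] [399 243  14  14 105]
[222.2 241.9] [396.1 239.4]
[203.4 246.4] [410.1 235.1]
[202.3 241.4] [412.2 237.9]
[221.1 236.9] [398.2 242.2]
[221.8 241.5] [396.5 239.6]
[202.9 246. ] [410.6 235.3]
[201.9 241. ] [412.7 238.1]
[220.7 236.5] [398.6 242.4]
```

View pics/r.png

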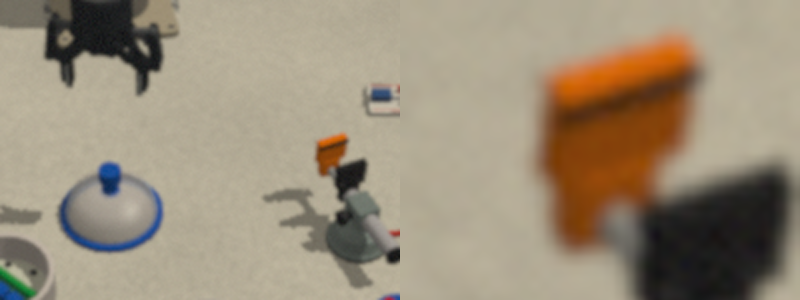

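The lid stands upright at about (478,-67), and the jaw's top edge is at (399–413, 236–244) in the scene image. I'll take the jaw centre as (501,239.5). First the turn, then the approach.

Request:
move_arm:
  targets: "1 0 0 0 0 0 -6.5;1 0 0 0 0 0 -6.5;1 0 0 0 0 0 -6.5;1 0 0 0 0 0 -6.5;1 0 0 0 0 0 -6.6"

```text
clock: 8.72
eef_pos: [477.9, -69.7, 226.1]
tool_rot: [3.14, -0.004, -2.919]
force: [0.6, -0.2, 0.7]
width: 84.9
gripper_force: 0.0
```

Request:
move_arm:
  targets: "1 0 0 0 0 0 0;1 0 0 0 0 0 0"

```text
clock: 8.88
eef_pos: [478.2, -69.9, 226.6]
tool_rot: [3.14, -0.003, -2.928]
force: [-0.0, 0.3, -0.3]
width: 85.2
gripper_force: 0.0
```

```bash
python3 -c "
from go import go
go([501,239.5,175],3.359)"
```

```text
clock 8.88 pos [478.2 -69.9 226.6] rpy [ 3.140e+00 -3.000e-03 -2.928e+00] w 85.2 F [-0.   0.3 -0.3] | cm [-8.8  29.75  5.17] turn deg [ 0.07 -0.15 -0.21]
```

Request:
move_arm:
  targets: "1 -0.9 3 0.5 0 0 0;1 -0.9 3 0.5 0 0 0;1 -0.9 3 0.5 0 0 0;1 -0.9 3 0.5 0 0 0;1 -0.9 3 0.5 0 0 0"

```text
clock: 9.3
eef_pos: [490.3, 87.5, 201.9]
tool_rot: [-3.141, -0.001, -2.928]
force: [0.9, -0.7, -0.8]
width: 84.8
gripper_force: 0.0
```

Request:
move_arm:
  targets: "1 -0.9 3 0.5 0 0 0;1 -0.9 3 0.5 0 0 0;1 -0.9 3 0.5 0 0 0;1 -0.8 3 0.5 0 0 0;1 -0.8 2.8 0.5 0 0 0"

```text
clock: 9.72
eef_pos: [500.2, 241.8, 176.8]
tool_rot: [-3.141, -0.001, -2.927]
force: [-0.0, 0.5, -0.3]
width: 85.7
gripper_force: 0.0
```

Request:
move_arm:
  targets: "1 0 0 0 0 0 0;1 0 0 0 0 0 0;1 0 0 0 0 0 0"

```text
clock: 9.97
eef_pos: [500.5, 239.1, 177.1]
tool_rot: [-3.14, -0.002, -2.926]
force: [-0.6, 0.0, 0.7]
width: 85.4
gripper_force: 0.0
```

```bash
python3 -c "
from m import *; from go import go
go([501,239.5,76],3.359)
T=get('top');S=get('scene')
a=cv2.resize(S['color'][190:280,350:470],(400,300),interpolation=2);b=cv2.resize(T['color'][195:285,150:270],(400,300),interpolation=2)
cv2.imwrite('pics/j.png',np.hstack([a,b])[:,:,::-1])"
```

```text
clock 9.97 pos [500.5 239.1 177.1] rpy [-3.140e+00 -2.000e-03 -2.926e+00] w 85.4 F [-0.6  0.   0.7] | cm [-0.08  0.04 10.11] turn deg [-0.08 -0.1  -0.12]
```

View pics/j.png

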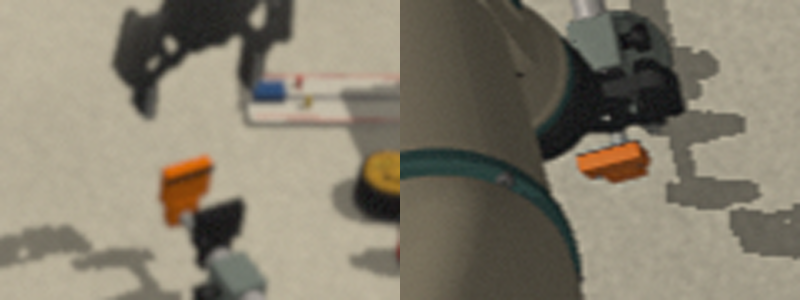

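The finger tips, at (148,115) and (252,120) in the left half, straddle the jaw at (187,165). The margin is well above the error, so I'll descend and grip across its width.

Request:
move_arm:
  targets: "1 0 0 2.5 0 0 0;1 0 0 2.5 0 0 0;1 0 0 2.5 0 0 0;1 0 0 1.8 0 0 0;1 0 0 0.8 0 0 0"

```text
clock: 10.48
eef_pos: [499.9, 237.8, 74.7]
tool_rot: [-3.14, -0.004, -2.927]
force: [0.3, -0.6, -0.0]
width: 85.6
gripper_force: 0.0
```

Request:
move_arm:
  targets: "1 0 0 0 0 0 0;-0.2 0 0 0 0 0 0;-0.6 0 0 0 0 0 0;-1 0 0 0 0 0 0;-1 0 0 0 0 0 0"

```text
clock: 10.9
eef_pos: [501.7, 240.8, 78.4]
tool_rot: [3.14, 0.002, -2.924]
force: [-0.8, 0.3, 2.0]
width: 43.4
gripper_force: 60.3
```

Request:
move_arm:
  targets: "-1 0 0 0 0 0 0;-1 0 0 0 0 0 0;-1 0 0 0 0 0 0;-1 0 0 0 0 0 0"

```text
clock: 11.23
eef_pos: [501.7, 240.8, 78.4]
tool_rot: [3.141, 0.003, -2.924]
force: [-1.2, -0.5, 6.2]
width: 42.9
gripper_force: 60.5
```

Request:
move_arm:
  targets: "-1 0.5 0 0 0 0 0;-1 1 0 0 0 0 0;-1 1 0 0 0 0 0;-1 0.5 0 0 0 0 0;-1 0 0 0 0 0 0"

```text
clock: 11.65
eef_pos: [473.7, 234.2, 78.4]
tool_rot: [3.141, 0.006, -2.925]
force: [5.6, -0.1, 6.6]
width: 43.5
gripper_force: 61.9
```

Request:
move_arm:
  targets: "-1 0.5 0 0 0 0 0;-1 1 0 0 0 0 0;-1 1 0 0 0 0 0;-1 0.7 0 0 0 0 0;-1 0 0 0 0 0 0"

```text
clock: 12.07
eef_pos: [443.5, 227.1, 78.4]
tool_rot: [3.141, 0.007, -2.925]
force: [8.4, -0.5, 5.0]
width: 43.2
gripper_force: 62.0
```

Request:
move_arm:
  targets: "-1 0.3 0 0 0 0 0;-1 0.2 0 0 0 0 0;-1 0 0 0 0 0 0;-1 0 0 0 0 0 0"

```text
clock: 12.4
eef_pos: [440.2, 226.3, 78.4]
tool_rot: [3.141, 0.009, -2.926]
force: [8.8, -1.6, 4.6]
width: 43.3
gripper_force: 61.8
```

```bash
python3 -c "
from m import *; from go import go
s=read_state();d=np.array([501.7,240.8])-s['eef_pos'][:2];print('travel',np.hypot(*d),np.arctan2(d[1],d[0]))
go(s['eef_pos'])
T=get('top');S=get('scene')
a=cv2.resize(S['color'][222:297,380:455],(500,500),interpolation=2);b=cv2.resize(T['color'][200:275,180:255],(300,300),interpolation=2)
b=np.vstack([b,np.zeros((200,300,3),np.uint8)])
cv2.imwrite('pics/p.png',np.hstack([a,b])[:,:,::-1])"
```

```text
travel 63.14954187482387 0.2309622386762644
clock 12.4 pos [440.2 226.3  78.4] rpy [ 3.141  0.009 -2.926] w 43.3 F [ 8.8 -1.6  4.6] | cm [0. 0. 0.]
```

View pics/p.png

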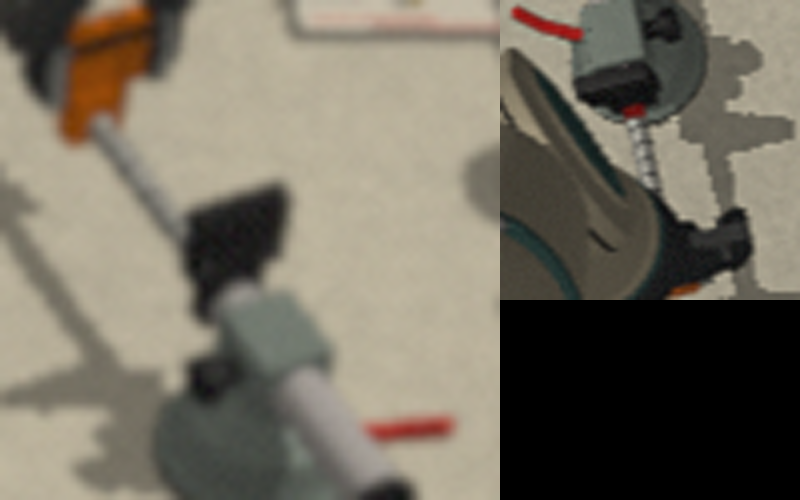

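The top view shows the red band out at the tube's mouth, at about (635,110) in the right half. The travel is 63 mm, so I'll pull slightly more to centre it in the window.

Request:
move_arm:
  targets: "-1 0.2 0 0 0 0 0;-1 0.15 0 0 0 0 0;-1 0 0 0 0 0 0;-1 0 0 0 0 0 0;-1 0 0 0 0 0 0"

```text
clock: 12.92
eef_pos: [437.0, 225.6, 78.3]
tool_rot: [3.141, 0.009, -2.926]
force: [8.7, -1.0, 5.9]
width: 42.8
gripper_force: 61.7
```

```bash
python3 -c "
from m import *; from go import go
s=read_state();d=np.array([501.7,240.8])-s['eef_pos'][:2];print('travel',np.hypot(*d),'qd',np.abs(s['qd']).max());go(s['eef_pos'])
T=get('top');S=get('scene');
c=T['color'][218:242,202:226];b=cv2.resize(c,(480,480),interpolation=0)
cv2.imwrite('pics/q.png',b[:,:,::-1])
m=blob(mask(S,*OR,(380,215,416,262)));print(m[0],m[1])
R=T['color'].astype(int);ys,xs=np.nonzero((R[218:242,202:226,0]>1.6*R[218:242,202:226,1])&(R[218:242,202:226,0]>70));print('red rows',ys.min()+218,ys.max()+218,xs.min()+202,xs.max()+202)
for y in(ys.min()+217.5,ys.max()+218.5): print(plane(T,xs.mean()+202,y,66))
"
```

```text
travel 66.47478796538189 qd 0.0010171892956382894
clock 12.92 pos [437.  225.6  78.3] rpy [ 3.141  0.009 -2.926] w 42.8 F [ 8.7 -1.   5.9] | cm [0. 0. 0.] 
[393.23943662 234.78873239] [389 230  11  12  71]
red rows 227 230 211 215
[544.25040192 247.87462737  66.        ]
[534.45013898 247.71578231  66.        ]
```

View pics/q.png

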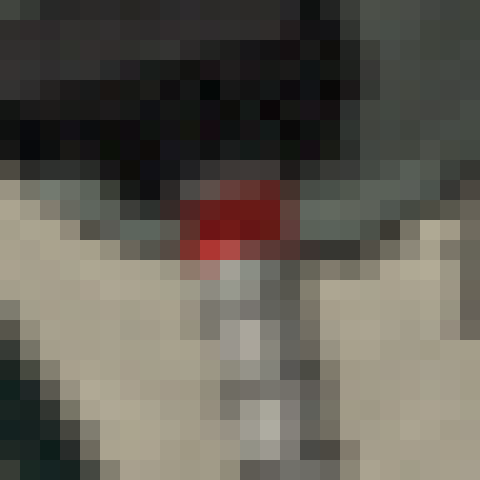

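The red band is wholly visible at crop rows 180–260, with a thin greyish row between it and the jaw. This fits a draw of about 66 mm, and the arm is still, so I'm handing in.

```bash
python3 -c "
from h import *
print(order.finish_job())"
```

```text
the job is handed in; nothing more can be done
None
```

The lid stands upright and let go on a free patch of the bench, and the gripper is holding the jaw with the rod drawn out about 66 mm and the whole red band showing; the job is handed in, but no verdict came back.

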